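Lock the access panel of the lamp supply unit

TASK

The access panel on top of the grey lamp supply unit is sprung slightly ajar. Set your fingertips in the slot of its round quarter-turn fastener, press the panel down flush and turn the fastener clockwise (seen from above) to its stop, so that the panel stays locked shut when you take your hand away. Do it with the fingertips only: pick nothing up, do not pull the panel open, and leave the things standing beside the unit where they are.

Things in the scene. Friction and masses are not known exactly. Their poses are not given: they have to be found in the camera images.
- lamp_unit: Low grey housing, fixed, 170 mm along its x, 200 mm along its y, rim 70 mm high; origin at the centre of its underside, z up. Front (switch, fastener) is -x; the panel's hinge runs along y at x = +88 mm, z = 70 mm. The fastener's axis is at x = -40 mm, y = 0; with the panel flush the slot's floor is 80 mm above the worktop and the head's top 92 mm.
- slot (a point): Centre of the floor of the fastener's slot; moves with panel and fastener. x axis along the slot (both ways alike), z up out of the panel. The slot runs right across the round steel head: 71 mm long, 30 mm wide, 12 mm deep, flat floor, upright walls. With the panel ajar it is about 10 mm higher than when flush and tilts with the panel.
- panel_front (a point): Middle of the front upper edge of the aluminium panel (170 x 200 x 6 mm), 173 mm from the hinge line; flush, it is 76 mm above the worktop. On the panel a fixed dark ring (86 mm outside, 74 mm inside, 14 mm high) surrounds the fastener's head (71 mm across), which stands 2 mm above the ring.
- access_panel (a joint): Angle of the panel in rad: 0 = flush on the housing (hard stop), grows as it rises. A weak spring holds it ajar at about 0.08; pressing it flush at the fastener takes about 4 N. Only the turned fastener keeps it down.
- fastener (a joint): Turn of the fastener in rad, clockwise from above positive: 0 = open (slot along the unit's x), 1.571 = locked (slot along its y), hard stops at both; starts at 0 to 0.3. Stays where it is left (friction 0.06 N m). From about 1.2 a hidden tongue passes under a catch in the housing, but only if the panel is held flush (within 0.01 rad) meanwhile.
- objective_can: Small black screw canister, loose, 34 mm across, 50 mm tall, upright beside the unit's -y side; origin at the centre of its underside. To be left alone.
- cover_box: Small white cardboard box, loose, 35 x 29 x 18 mm, beside the unit's -y side; origin at the centre of its underside. To be left alone.
- screwdriver: Screwdriver with orange handle, loose, 126 mm long, 17 mm thick, lying beside the unit's +y side; its y axis runs along it. To be left alone.

How it is judged (in metres and radians):
On the way:
1. the fingers press on the unit at the fastener (contact force between the fingers and lamp_unit above 0.5 N and horizontal distance between the grasp point and slot below 0.06 m), for 0.1 s.
At the end, for the whole second after the job is handed in: The fastener is turned to within 0.17 rad (10 degrees) of its locked stop (above 1.4 rad) and the panel stays down by itself within 0.02 rad of flush (value of joint fastener above 1.4 rad and value of joint access_panel below 0.02 rad); the robot touches nothing.
It fails at once if the panel is pulled open (beyond 0.2 rad) (value of joint access_panel above 0.2 rad).
It fails at once if the canister is moved by more than 30 mm (distance of objective_can from where it was at the start of the episode above 0.03 m).
It fails at once if the cover glass box is moved by more than 30 mm (distance of cover_box from where it was at the start of the episode above 0.03 m).
It fails at once if the screwdriver is moved by more than 30 mm (distance of screwdriver from where it was at the start of the episode above 0.03 m).
It also fails if it takes over 38 s, if anything falls off the work surface, if the arm or the gripper's body presses on something with over 40 N, if the wrist force passes 120 N, or if a joint passes its speed limit or range.

ROBOT

A 6-joint arm with a two-finger parallel gripper is mounted at the origin on a cart in front of the work surface, level with it; the furniture and walls round the work are solid. World frame = base frame: x ahead of the robot, y to its left, z up, the work surface at z = 0. Lengths are in mm, angles in rad, forces in N, time in s.
With the tool pointing down it reaches from about 275 to 825 mm from the base axis. Payload 4.9 kg.
Tool frame: the origin (TCP) lies at the very end of the fingers, on their centre line; the grasp point (between the pads) lies 19 mm behind it; z points along the fingers, y is the direction in which the jaws open and shut (so a half turn about z gives the same grasp; the last joint's range is limited). The gripper opens to 85 mm and grips with 20 to 120 N. Pads are 22 mm wide; open, the fingers measure 114 mm over their backs; the gripper's body (76 mm by 85 mm) begins 54 mm behind the grasp point. The pads swing forward as they close: fully open they stand 13 mm farther back than shut.
Start: joints at [-1.412, 0.326, -0.193, 1.052, 0, 1.437], TCP at [158.761, -526.606, 231.281] pointing down, gripper open.
Joint ranges: [-2.65, 2.65], [-0.97, 1.79], [-1.3, 1.35], [-1.93, 2.1], [-1.47, 1.37], [-3.14, 3.14]. Speed limits (rad/s): [2.57, 2.57, 3.14, 3.14, 3.14, 3.14].

INTERFACE

Orientations are given as [roll, pitch, yaw] about the fixed x, y, z axes, in that order (R = Rz(yaw) Ry(pitch) Rx(roll)).
In Python, from bench import bot, solve_ik, imaging gives the robot as it stands. Calls block until the motion is done:
- bot.move_ptp(position, orientation): joint-space move of the TCP to a pose.
- bot.movel(position, rot=None, max_speed=150, threshold=None): straight line of the TCP; rot=None keeps the orientation; max_speed is the mean speed in mm/s. With threshold (N) it stops when the force on the tool has changed by that much, and returns True; else False.
- bot.move_j(angles): joint-space move.
- bot.grip(opening, effort=None): opening from 0.0 (shut) to 1.0 (fully open); effort is the grip in N (None keeps the last); returns when the fingers have stopped.
- bot.dwell(seconds).
- solve_ik(position, orientation): joint angles nearest the present ones, or None.
- bot.get_state(): the state.
- imaging.capture(name): name is "scene" or "side" or "wrist"; returns the picture (480x640x3 uint8, blue, green, red); there is no depth.
- imaging.camera_model(name): a dict with "K" (3x3 intrinsics, pixels), "position" and "rotation" of the camera in the world. Camera axes: x right, y up, looking along -z (the intrinsics and any distortion apply to the point x, -y, -z); pixel columns grow to the right and rows downward; lengths in mm; the calibration is good to about 2 mm. The wrist camera is an equidistant fisheye: a pixel r from the principal point sees the ray r / f radians off the axis. A picture is of the moment at which its call begins: read the wrist's pose just before it. camera_model takes no time and is no camera call; for the wrist camera it gives the pose at the moment of the call.
A pose or a line that the arm cannot do raises bot.IKError and nothing moves.
- bot.sign_off(): hands the job in, once; it reports no verdict.
The state is a dict: "t": time; "qpos": joint angles; "joint_velocities": joint speeds; "effort": joint torques, N m; "tcp_pos": TCP position; "orientation": TCP orientation; "contact_force": force on the tool from outside, world axes, zero at the start; "wrist_torque": the same for the moment, N m; "opening": opening from 0.0 (shut) to 1.0 (fully open).
Only numpy, scipy, OpenCV 4.12 (cv2) and the standard library are available. Lean on these libraries where they do the work, as an engineer would, in place of code of your own. Each camera call takes 0.05 s, during which the arm holds its last target.

## Working session

There is one attempt and no reset: what is moved stays moved. The work goes in short steps, each a Python script; the robot and the scene stay as the last script left them, time stands still between calls to the robot, and variables do not carry over. Pictures are saved under pics/ and viewed, and the job is handed in when it is done.

```bash
ls; mkdir -p pics; python3 - <<'E'
from bench import bot, imaging
import cv2
for n in ["scene","side","wrist"]:
    m=imaging.camera_model(n); print(n,m)
    cv2.imwrite(f"pics/{n}0.png",imaging.capture(n))
s=bot.get_state(); print(s)
E
```

```text
pics
scene {'K': array([[482.04453227,   0.        , 314.82311338],
       [  0.        , 482.04453227, 247.80366897],
       [  0.        ,   0.        ,   1.        ]]), 'position': array([ 300.27066309, -746.87928763,  702.24981793]), 'rotation': array([ 0.73773973, -0.01862778, -0.38850275])}
side {'K': array([[487.52506717,   0.        , 316.63324968],
       [  0.        , 487.52506717, 231.83202137],
       [  0.        ,   0.        ,   1.        ]]), 'position': array([468.14968406, 436.26915584, 582.47514426]), 'rotation': array([ 0.92368087,  0.02200511, -3.04156436])}
wrist {'K': array([[371.64829954,   0.        , 326.45680984],
       [  0.        , 371.64829954, 242.69610362],
       [  0.        ,   0.        ,   1.        ]]), 'position': array([ 238.51816089, -501.91818888,  373.81196819]), 'rotation': array([-0.33104106,  0.00228696, -1.27795717])}
{'t': 0.15, 'qpos': array([-1.41216060e+00,  3.26793344e-01, -1.93336092e-01,  1.05203220e+00,
        1.36968764e-05,  1.43663888e+00]), 'joint_velocities': array([ 4.34598714e-04, -2.95725330e-03,  1.71271784e-03, -5.44081182e-04,
        4.41861546e-06, -3.73294159e-04]), 'effort': array([ 1.38323416e-03, -4.43705034e+01,  2.62664956e+01,  1.05306390e-02,
       -1.15298317e-04,  5.42725928e-06]), 'tcp_pos': array([ 158.71145267, -526.13679045,  230.67786731]), 'orientation': array([-3.14024144e+00, -1.96191719e-04,  2.92793040e-01]), 'contact_force': array([ 0.40835653, -0.23265557,  0.42320036]), 'wrist_torque': array([ 0.00228532,  0.00023812, -0.06114438]), 'opening': 1.0017039430013155}
```

View pics/scene0.png

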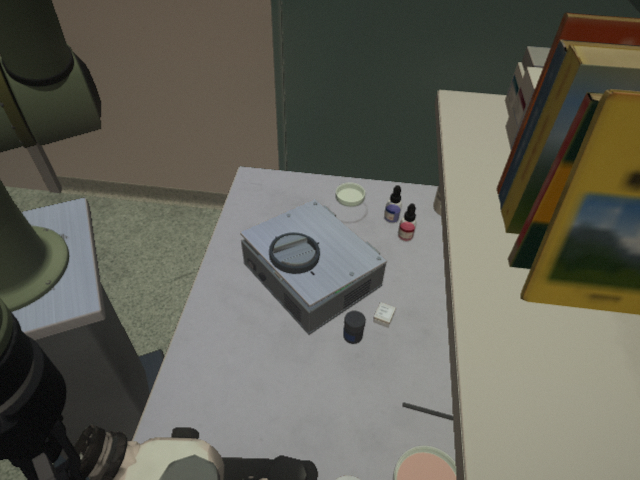

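View pics/side0.png

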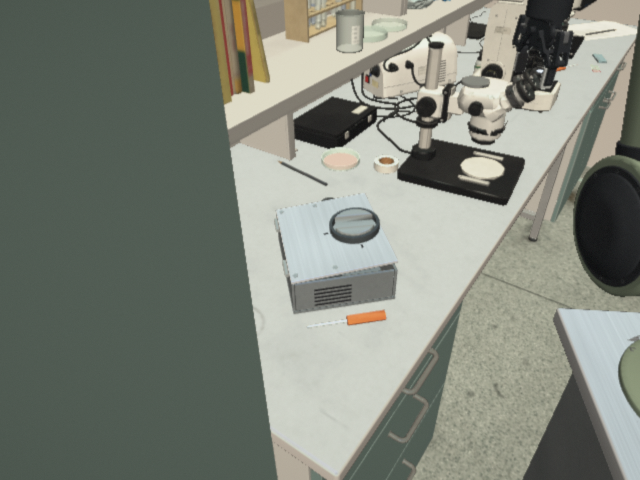

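View pics/wrist0.png

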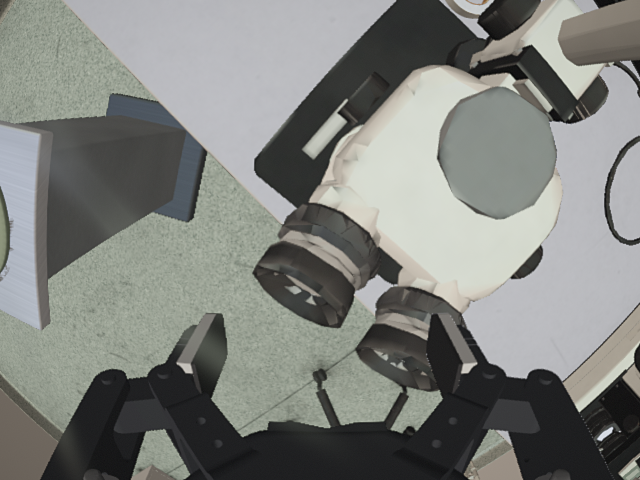

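The scene view shows the unit with the fastener ring at about (295,253), the canister at (354,327) and the box at (385,314). The side view shows the ring at (355,225) and the screwdriver at (347,320). The shelf is to the right, at larger x. Next I'll zoom in and triangulate.

```bash
cat > h.py <<'E'
import numpy as np, cv2
from scipy.spatial.transform import Rotation as R
from bench import bot, solve_ik, imaging
def ray(m,u,v,fish=False):
    K=m['K']; x=(u-K[0,2])/K[0,0]; y=(v-K[1,2])/K[1,1]
    if fish:
        r=np.hypot(x,y); d=np.array([x/r*np.sin(r),-y/r*np.sin(r),-np.cos(r)]) if r>1e-9 else np.array([0,0,-1.])
    else: d=np.array([x,-y,-1.])
    d=R.from_euler('xyz',m['rotation']).apply(d); return m['position'],d/np.linalg.norm(d)
def onz(m,u,v,z,fish=False):
    p,d=ray(m,u,v,fish); return p+d*(z-p[2])/d[2]
def tri(rays):
    A=np.zeros((3,3));b=np.zeros(3)
    for p,d in rays:
        P=np.eye(3)-np.outer(d,d);A+=P;b+=P@p
    x=np.linalg.solve(A,b); return x,[np.linalg.norm((np.eye(3)-np.outer(d,d))@(x-p)) for p,d in rays]
def crop(im,x0,y0,w,h,s,name):
    cv2.imwrite(name,cv2.resize(im[y0:y0+h,x0:x0+w],None,fx=s,fy=s,interpolation=cv2.INTER_CUBIC))
E
python3 - <<'E'
from h import *
crop(cv2.imread("pics/scene0.png"),230,190,170,150,4,"pics/sc.png")
crop(cv2.imread("pics/side0.png"),265,185,160,150,4,"pics/sd.png")
sc,sd=[imaging.camera_model(n) for n in("scene","side")]
print(tri([ray(sc,295,250),ray(sd,355,224)]))
E
```

```text
(array([ 483.65610595, -232.62174109,   94.75710588]), [np.float64(2.9813188317275907), np.float64(2.981318831727465)])
```

View pics/sc.png

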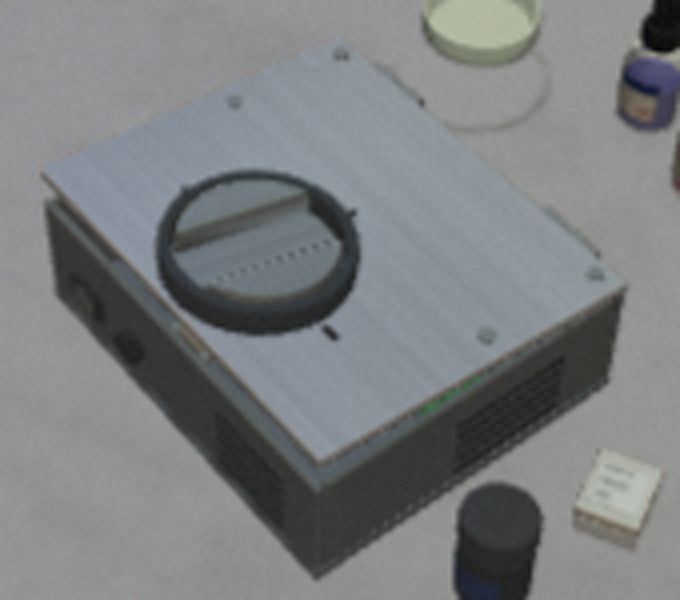

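View pics/sd.png

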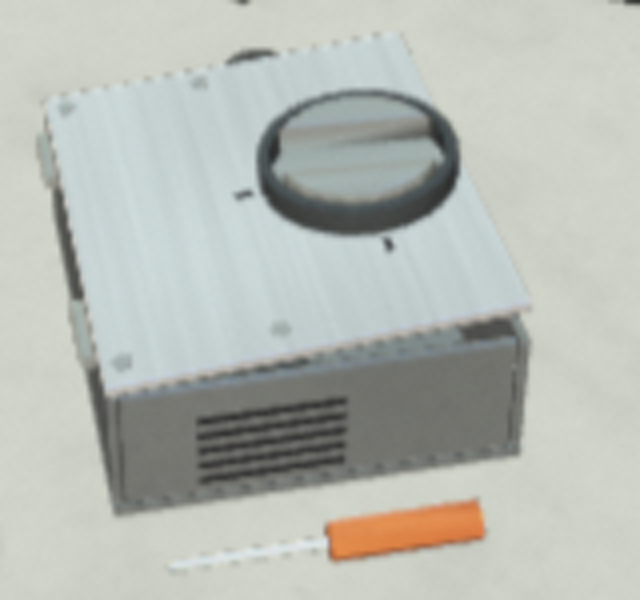

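```bash
cat > m.py <<'E'
from h import *
sc,sd=[imaging.camera_model(n) for n in("scene","side")]
S=lambda X,Y:(230+(X+.5)/4-.5,190+(Y+.5)/4-.5)
D=lambda X,Y:(265+(X+.5)/4-.5,185+(Y+.5)/4-.5)
C={}
for n,a,b in [("f+",(42,178),(530,308)),("f-",(322,460),(402,33)),("h-",(625,287),(45,100)),("h+",(338,42),(110,388)),
  ("base f-/f+",(318,577),(318,577))]:
    if n[0]=='b': continue
    C[n],r=tri([ray(sc,*S(*a)),ray(sd,*D(*b))]); print(n,C[n].round(1),np.round(r[0],1))
print("base f- z0",onz(sc,*S(318,577),0)); 
print("base h+ , f+ side z0",onz(sd,*D(118,514),0),onz(sd,*D(520,455),0))
# ring top outer ellipse centre & slot ends
ux=((C['h+']+C['h-'])-(C['f+']+C['f-']))/2; print("len",np.linalg.norm(ux),"yaw",np.arctan2(ux[1],ux[0]))
uy=C['f+']-C['f-'];print("wid",np.linalg.norm(uy), "yaw",np.arctan2(uy[1],uy[0])-np.pi/2)
cen=sum(C.values())/4; print("cen",cen)
for m,P,pts in ((sc,S,[(178,245),(305,198),(205,283),(335,240)]),(sd,D,[(280,128),(430,120)])):
    Q=[onz(m,*P(*p),102) for p in pts]; print([q.round(1) for q in Q])
    for i in range(0,len(Q),2): d=Q[i+1]-Q[i]; print("slot dir",np.arctan2(d[1],d[0]),np.linalg.norm(d))
E
python3 m.py
```

```text
f+ [ 412.4 -152.1   83.4] 0.6
f- [ 468.  -342.1   87.8] 2.3
h- [ 629.3 -296.1   73.3] 0.6
h+ [ 572.7 -105.9   72.9] 1.2
base f- z0 [ 470.59768331 -339.79919724    0.        ]
base h+ , f+ side z0 [ 572.53571991 -108.83210234    0.        ] [ 409.42528303 -155.35799736    0.        ]
len 167.75549265308356 yaw 0.27929291986026006
wid 198.0796951185537 yaw 0.2847248702069709
cen [ 520.58836765 -224.05447092   79.34663936]
[array([ 451.4, -227.8,  102. ]), array([ 510.7, -222. ,  102. ]), array([ 454.8, -251.7,  102. ]), array([ 513.5, -249. ,  102. ])]
slot dir 0.0983786475668121 59.588725102842325
slot dir 0.04479747508688666 58.723949181846784
[array([ 515.9, -240.4,  102. ]), array([ 452.5, -250.7,  102. ])]
slot dir -2.9805985451652934 64.25988477934722
```

```bash
python3 - <<'E'
from h import *
sc,sd=[imaging.camera_model(n) for n in("scene","side")]
def plane(m,a,b):
    p,d1=ray(m,*a);_,d2=ray(m,*b);n=np.cross(d1,d2);n/=np.linalg.norm(n);return n,n@p
n1,c1=plane(sc,(440,110),(453,330)); n2,c2=plane(sd,(235,127),(490,3))
d=np.cross(n1,n2); d/=np.linalg.norm(d)
for y in (-400,-235,-100):
    print("shelf edge",np.linalg.solve([n1,n2,[0,1,0]],[c1,c2,y]))
for psi0,psi1 in ((1.67,0.07),(-1.47,-3.07)):
    for psi in (psi0,psi1):
      for z in (250,85):
        print(psi,z,solve_ik([483,-234,z],[np.pi,0,psi]))
E
```

```text
shelf edge [ 649.64343212 -400.          221.18423992]
shelf edge [ 744.909927   -235.          226.21030583]
shelf edge [ 822.855241   -100.          230.32254158]
1.67 250 [-0.58871655  0.28968382 -0.19506013  1.08605238  0.          0.8828761 ]
1.67 85 [-0.58871655  0.4465777  -0.42497425  0.69924438  0.          0.8828761 ]
0.07 250 [-0.58871655  0.28968382 -0.19506013  1.08605238  0.          2.4828761 ]
0.07 85 [-0.58871655  0.4465777  -0.42497425  0.69924438  0.          2.4828761 ]
-1.47 250 [-0.58871655  0.28968382 -0.19506013  1.08605238  0.         -2.26030921]
-1.47 85 [-0.58871655  0.4465777  -0.42497425  0.69924438  0.         -2.26030921]
-3.07 250 [-0.58871655  0.28968382 -0.19506013  1.08605238  0.         -0.66030921]
-3.07 85 [-0.58871655  0.4465777  -0.42497425  0.69924438  0.         -0.66030921]
```

```bash
python3 - <<'E'
from h import *
p=bot.get_state()['tcp_pos']
bot.movel([p[0],p[1],300],max_speed=200)
bot.move_ptp([483,-234,230],[np.pi,0,1.67])
bot.grip(0.35,20)
m=imaging.camera_model("wrist"); cv2.imwrite("pics/w1.png",imaging.capture("wrist"))
import pickle; pickle.dump(m,open("w1.pkl","wb"))
s=bot.get_state(); print(s['t'],s['tcp_pos'],s['orientation'],s['opening'],s['contact_force'],m)
cv2.imwrite("pics/s1.png",imaging.capture("side"))
E
```

```text
2.8917 [ 482.97198377 -234.00100574  230.00456535] [-3.14157778e+00 -1.57881848e-05  1.66998530e+00] 0.352464121862927 [-0.84138516  0.72383613  0.05219953] {'K': array([[371.64829954,   0.        , 326.45680984],
       [  0.        , 371.64829954, 242.69610362],
       [  0.        ,   0.        ,   1.        ]]), 'position': array([ 473.85422897, -150.2174334 ,  373.22551923]), 'rotation': array([-0.33141861, -0.00094581,  0.09911375])}
```

View pics/w1.png

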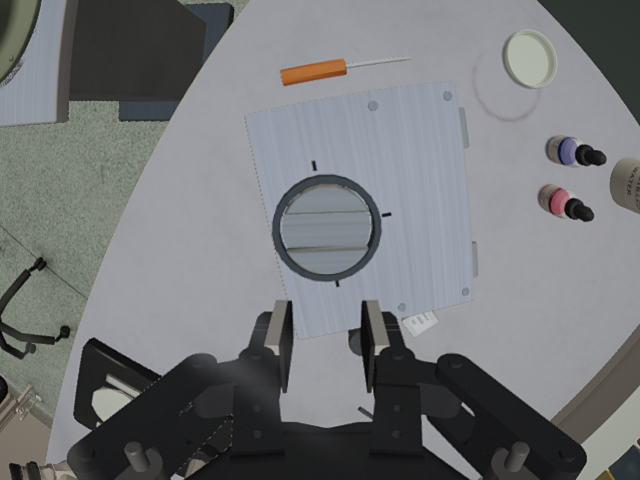

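View pics/s1.png

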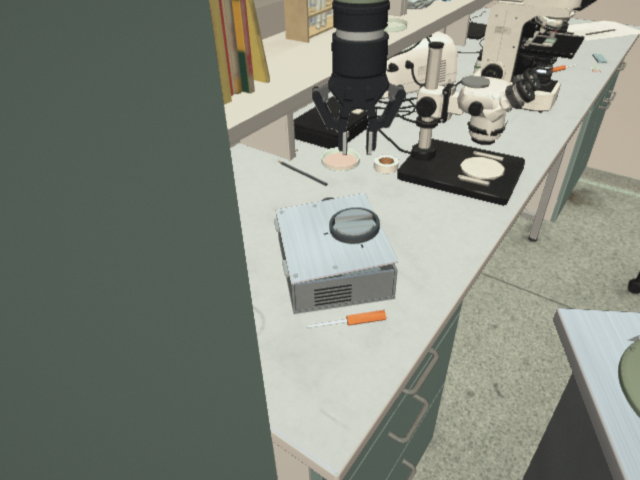

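```bash
python3 - <<'E'
from h import *
im=cv2.imread("pics/w1.png"); crop(im,262,165,130,130,5,"pics/w1c.png")
g=cv2.cvtColor(im,cv2.COLOR_BGR2GRAY); mask=((g<85)*255).astype(np.uint8); mask[:165]=0;mask[285:]=0;mask[:,:262]=0;mask[:,392:]=0
cs,_=cv2.findContours(mask,cv2.RETR_CCOMP,cv2.CHAIN_APPROX_NONE)
for c in cs:
    if len(c)>100: print(len(c),cv2.fitEllipse(c))
E
```

```text
311 ((326.17535400390625, 227.74978637695312), (106.1294174194336, 107.60553741455078), 74.85443878173828)
302 ((326.88555908203125, 227.9210205078125), (91.27619934082031, 92.13729095458984), 129.5618133544922)
```

View pics/w1c.png

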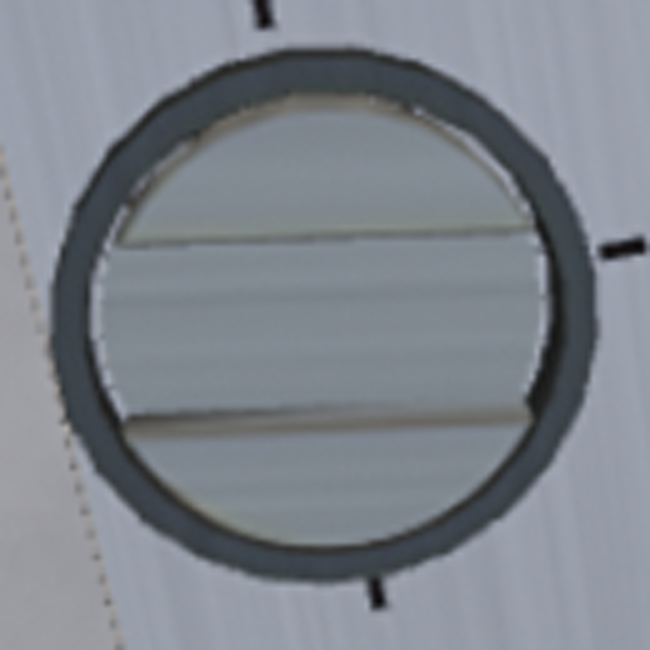

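```bash
python3 - <<'E'
from h import *; import pickle
m=pickle.load(open("w1.pkl","rb"))
P=lambda X,Y:(262+(X+.5)/5-.5,165+(Y+.5)/5-.5)
q=[onz(m,*P(*p),102,True) for p in ((120,243),(530,230),(128,432),(530,418))]
print([x.round(1) for x in q])
for a,b in ((0,1),(2,3)): d=q[b]-q[a]; print(np.arctan2(d[1],d[0]),np.linalg.norm(d))
print("cen",sum(q)/4,"ring",onz(m,326.4,227.8,100,True))
# panel +y/-y edge yaw: hinge edge (455,82)-(472,300) , front edge (247,116)-(299,338)
a=onz(m,455,82,78,True);b=onz(m,472,300,78,True);print("hinge yaw",np.arctan2(*(a-b)[1::-1])-np.pi/2, a,b)
a=onz(m,247,116,90,True);b=onz(m,299,338,90,True);print("front yaw",np.arctan2(*(a-b)[1::-1])-np.pi/2,a,b)
# finger tips gap in wrist view
E
```

```text
[array([ 450.3, -222.7,  102. ]), array([ 511.7, -214.5,  102. ]), array([ 453.5, -252.9,  102. ]), array([ 515.7, -244.4,  102. ])]
0.13163194108026072 61.94768121962002
0.1357958173484493 62.746109889793594
cen [ 482.80008034 -233.62598628  102.        ] ring [ 482.17531406 -231.72620479  100.        ]
hinge yaw 0.27472026658250615 [ 573.57641546 -105.01400421   78.        ] [ 627.07002863 -294.81088724   78.        ]
front yaw 0.28006679854537486 [ 413.76145644 -152.02409285   90.        ] [ 468.01790988 -340.65909455   90.        ]
```

```bash
python3 - <<'E'
from h import *; import pickle
m=pickle.load(open("w1.pkl","rb"))
for z in (230,236):
  for u in (273,292,362,380): print(z,u,onz(m,u,301,z,True).round(1))
crop(cv2.imread("pics/w1.png"),220,280,210,140,3.8,"pics/w1f.png")
E
```

```text
230 273 [ 458.2 -228.4  230. ]
230 292 [ 466.6 -227.5  230. ]
230 362 [ 496.9 -224.5  230. ]
230 380 [ 504.9 -223.8  230. ]
236 273 [ 458.9 -225.1  236. ]
236 292 [ 466.9 -224.2  236. ]
236 362 [ 496.  -221.4  236. ]
236 380 [ 503.6 -220.7  236. ]
```

View pics/w1f.png

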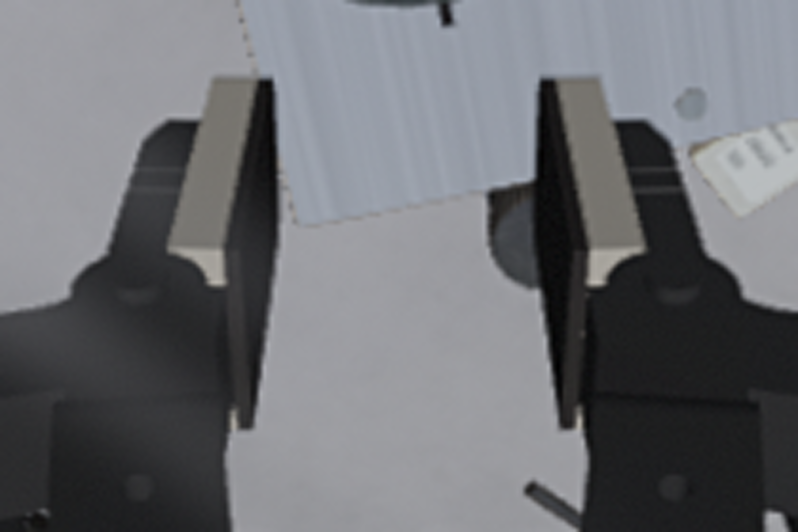

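```bash
python3 - <<'E'
from h import *
bot.grip(0.42,20)
bot.movel([482.6,-233.2,125],rot=[np.pi,0,1.704],max_speed=100)
s=bot.get_state();print(s['t'],s['tcp_pos'],s['contact_force'],s['wrist_torque'])
m=imaging.camera_model("wrist");cv2.imwrite("pics/w2.png",imaging.capture("wrist"))
h=bot.movel([482.6,-233.2,72],max_speed=25,threshold=2.5)
s=bot.get_state();print(h,s['t'],s['tcp_pos'],s['contact_force'],s['wrist_torque'],s['opening'])
cv2.imwrite("pics/w3.png",imaging.capture("wrist"))
cv2.imwrite("pics/s3.png",imaging.capture("side"))
im=imaging.capture("scene")
E
```

```text
4.375 [ 483.06073627 -233.48214563  125.6166793 ] [-0.3427773   0.44334801  0.21094489] [0.0195631  0.0196341  0.01705646]
True 5.9167 [ 482.09523453 -233.27562588   83.03317436] [0.06769768 0.31039623 1.73782645] [-0.06168387 -0.06322862 -0.00586611] 0.41718932331985353
```

View pics/w3.png

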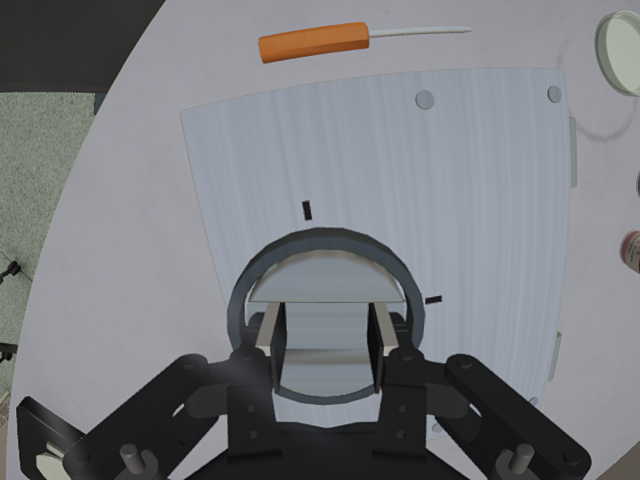

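View pics/s3.png

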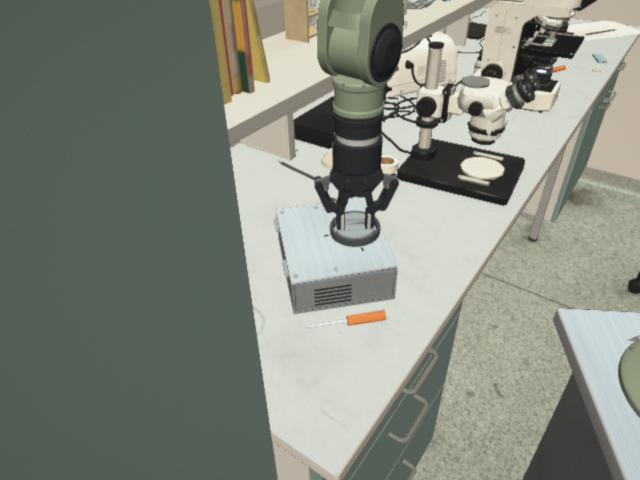

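```bash
python3 - <<'E'
from h import *
h=bot.movel([482.6,-233.2,60],max_speed=15,threshold=12)
for i in range(2):
    s=bot.get_state();print(h,s['t'],s['tcp_pos'],s['contact_force'],s['wrist_torque'],s['orientation'][2]); bot.dwell(0.1)
E
```

```text
True 6.675 [ 481.84959955 -233.36856167   78.96984098] [-1.02365518 -0.53176348  6.11190603] [ 0.10837672  0.18491497 -0.05012902] 1.7036643036987307
True 6.775 [ 481.860898   -233.36119488   78.96408365] [-1.41787455  0.25375638  7.28109043] [0.07341204 0.13858607 0.00088629] 1.703666155203412
```

```bash
python3 - <<'E'
from h import *
h=bot.movel([482.6,-233.2,74],max_speed=10,threshold=9)
for i in range(2):
    s=bot.get_state();print(h,s['t'],s['tcp_pos'],s['contact_force'],s['wrist_torque'],s['orientation'][2]); bot.dwell(0.1)
cv2.imwrite("pics/s4.png",imaging.capture("side")); crop(cv2.imread("pics/s4.png"),265,185,160,150,4,"pics/s4c.png")
E
```

```text
True 7.125 [ 481.81654966 -233.35011299   78.94226359] [-0.40737631  0.74717298  4.72112244] [0.12467425 0.18591917 0.05905616] 1.7036509756829286
True 7.225 [ 481.86244093 -233.3703635    78.97918563] [-1.04119432  0.38826056  6.56455753] [0.12546337 0.12817656 0.04539289] 1.7036378094449032
```

View pics/s4c.png

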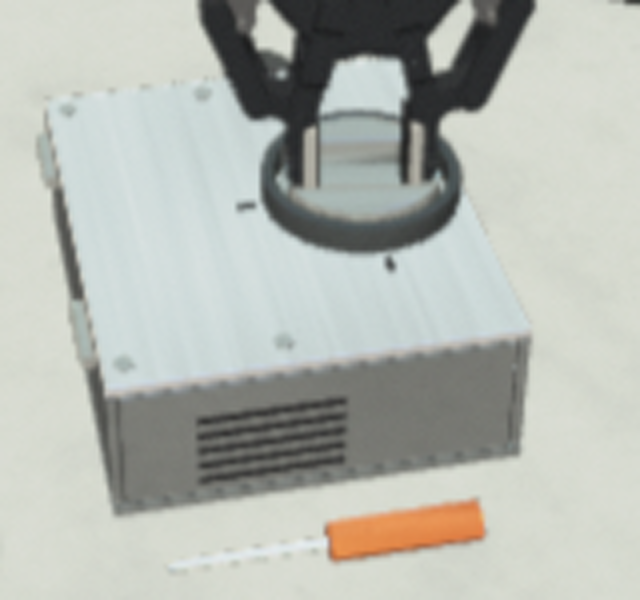

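The panel edge now sits flush in the side view. Next I'll turn in steps while holding it pressed down.

```bash
python3 - <<'E'
from h import *
z=77.8
bot.movel([482.6,-233.2,z],max_speed=10)
def show(p):
    s=bot.get_state();print(round(p,2),s['t'],s['tcp_pos'].round(2),s['contact_force'].round(1),s['wrist_torque'].round(3),s['orientation'][2].round(3));return s
s=show(1.704)
for p in (1.5,1.3,1.1):
    if s['contact_force'][2]>35 or np.linalg.norm(s['contact_force'])>60: break
    bot.movel([482.6,-233.2,z],rot=[np.pi,0,p],max_speed=100); s=show(p)
E
```

```text
1.7 7.6667 [ 481.92 -233.36   78.83] [-4.6 -0.4 13.8] [0.033 0.826 0.063] 1.703
1.5 8.0167 [ 482.21 -233.44   78.84] [-2.6  1.3 13.7] [ 0.037  0.692 -0.047] 1.499
1.3 8.3667 [ 482.52 -233.55   78.87] [-2.1 -0.4 12.4] [ 0.023  0.518 -0.146] 1.299
1.1 8.7167 [ 482.74 -233.75   78.86] [-1.8  0.3 12.1] [-0.144  0.351 -0.071] 1.099
```

```bash
python3 - <<'E'
from h import *
z=77.6
def show(p):
    s=bot.get_state();print(round(p,2),s['t'],s['tcp_pos'].round(2),s['contact_force'].round(1),s['wrist_torque'].round(3),s['orientation'][2].round(3));return s
for p in (.9,.7,.5,.4,.3,.25,.2,.15,.1,.05):
    bot.movel([482.6,-233.2,z],rot=[np.pi,0,p],max_speed=60); s=show(p)
    if np.linalg.norm(s['contact_force'])>40 or abs(s['wrist_torque'][2])>0.8: break
cv2.imwrite("pics/w5.png",imaging.capture("wrist"))
E
```

```text
0.9 9.0667 [ 483.03 -233.99   78.87] [-1.9 -0.3 12.8] [-0.105  0.406 -0.065] 0.899
0.7 9.4167 [ 483.12 -234.22   78.85] [-2.  -1.1 11.3] [-0.278  0.268 -0.068] 0.699
0.5 9.7667 [ 483.29 -234.51   78.86] [-1.5 -1.9 11.1] [-0.415  0.241 -0.059] 0.499
0.4 10.0167 [ 483.33 -234.64   78.89] [-0.7 -3.  10.2] [-0.405  0.263 -0.067] 0.399
0.3 10.2667 [ 483.34 -234.75   78.88] [-0.5 -3.1 10.9] [-0.552  0.185 -0.02 ] 0.299
0.25 10.5167 [ 483.21 -234.58   78.88] [-0.7 -2.2 12.4] [-0.485  0.347 -0.114] 0.249
0.2 10.7667 [ 483.16 -234.39   78.86] [-2.  -2.5 11.8] [-0.397  0.356 -0.084] 0.199
0.15 11.0167 [ 482.67 -234.2    78.85] [-2.9 -1.4 12. ] [-0.301  0.594  0.072] 0.15
0.1 11.2667 [ 481.67 -233.83   78.79] [-5.  -1.4 15.5] [-0.105  1.092  0.22 ] 0.1
0.05 11.5167 [ 481.41 -233.72   78.82] [-6.6 -0.7 16.9] [-0.19   1.337  1.161] 0.053
```

View pics/w5.png

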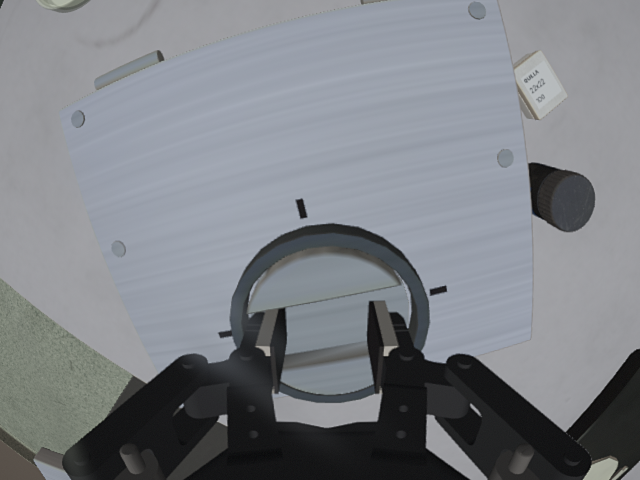

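Wrist torque rose to 1.16 N m, so the fastener is at its hard stop, and the slot lines up with the panel's marks. I'll relax the twist within the play and lift straight out.

```bash
python3 - <<'E'
from h import *
bot.movel([482.8,-233.4,78.6],rot=[np.pi,0,.14],max_speed=60)
s=bot.get_state();print(s['contact_force'],s['wrist_torque'])
bot.movel([482.8,-233.4,125],max_speed=60)
s=bot.get_state();print(s['contact_force'],s['wrist_torque'])
bot.movel([482.8,-233.4,230],max_speed=150)
bot.dwell(.3)
s=bot.get_state();print(s['t'],s['tcp_pos'],s['contact_force'])
m=imaging.camera_model("wrist");import pickle;pickle.dump(m,open("w6.pkl","wb"))
cv2.imwrite("pics/w6.png",imaging.capture("wrist"))
cv2.imwrite("pics/s6.png",imaging.capture("side")); crop(cv2.imread("pics/s6.png"),265,185,160,150,4,"pics/s6c.png")
E
```

```text
[-3.33948224 -0.57694077  9.40245321] [-0.11337058  0.56196773  0.16241516]
[ 0.4302049  -1.13219884 -0.06245275] [ 0.04728525 -0.04584806  0.06028897]
13.8917 [ 482.48975813 -233.1790883   229.26479645] [-0.5139224   0.68351321 -0.96350069]
```

View pics/w6.png

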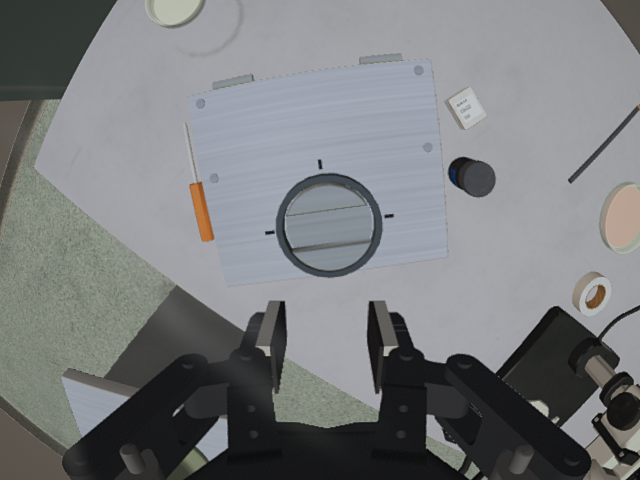

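View pics/s6c.png

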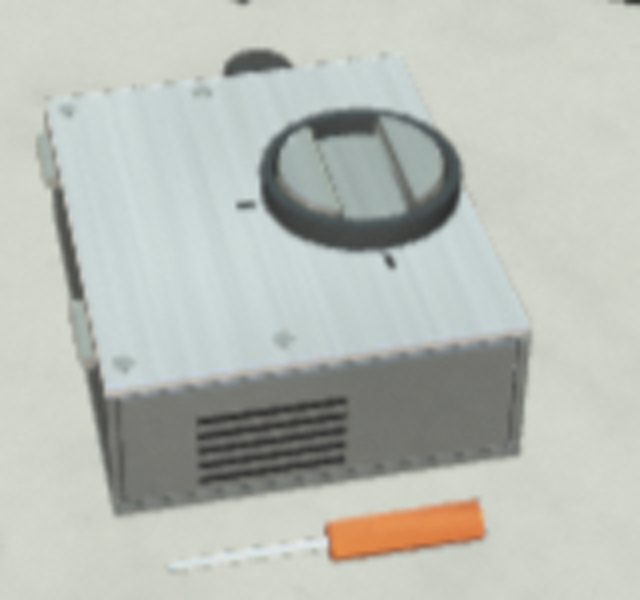

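The panel stays flush with the hand away, and the slot now runs across the unit. I'll measure the slot angle before handing in.

```bash
python3 - <<'E'
from h import *; import pickle
m=pickle.load(open("w6.pkl","rb"))
crop(cv2.imread("pics/w6.png"),262,160,135,125,5,"pics/w6c.png")
a=onz(m,188,99,76,True);b=onz(m,431,61,76,True);d=b-a;print("hinge edge",np.arctan2(d[1],d[0]))
a=onz(m,229,286,76,True);b=onz(m,448,257,76,True);d=b-a;print("front edge",np.arctan2(d[1],d[0]))
a=onz(m,269.5,233,76,True);b=onz(m,390,215.5,76,True);d=b-a;print("marks",np.arctan2(d[1],d[0]))
E
```

```text
hinge edge -1.2837220455625797
front edge -1.28804007284202
marks -1.279770131426457
```

View pics/w6c.png

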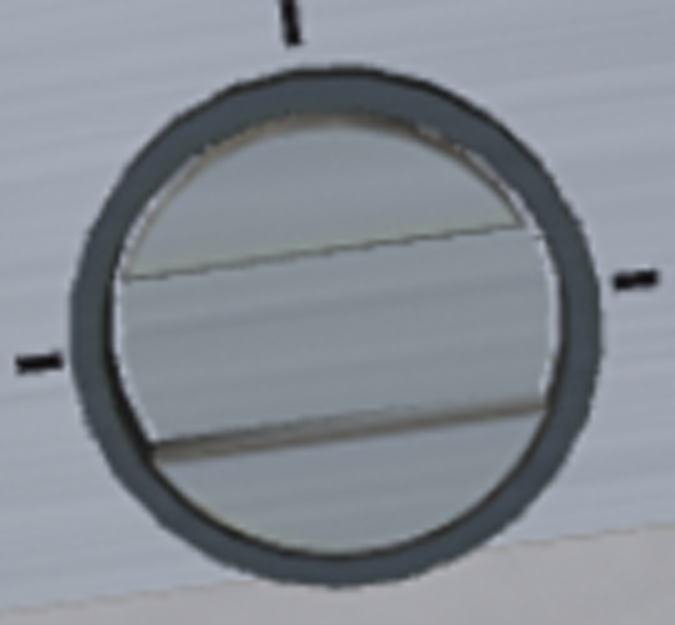

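```bash
python3 - <<'E'
from h import *; import pickle
m=pickle.load(open("w6.pkl","rb"))
P=lambda X,Y:(262+(X+.5)/5-.5,160+(Y+.5)/5-.5)
for p,q in (((122,280),(522,226)),((155,460),(543,408))):
    d=onz(m,*P(*q),92,True)-onz(m,*P(*p),92,True);a=np.arctan2(d[1],d[0]);print("slot",a,"fastener",-1.2838+1.5708-a)
bot.sign_off()
E
```

```text
slot -1.2919835941199704 fastener 1.5789835941199704
slot -1.2888310906408564 fastener 1.5758310906408564
the job is handed in; nothing more can be done
```

The lamp unit's panel is shut and locked, and I've handed the job in. I set the partly closed fingertips in the slot, pressed the panel flush with about 12 N and turned the fastener clockwise. At the end of the turn the wrist torque rose to about 1.2 N m, which marks the hard stop. I then eased off the twist and lifted straight out.

**Last checks:**
- **Fastener:** the wrist picture after lifting gives about 1.58 rad against the 1.571 stop, within measuring error.
- **Panel:** it stayed flush in the side view with the hand away.
- **Nothing touched:** the tool was about 150 mm above the unit, and the force reading was at its noise level.
- **Neighbouring things:** I only checked these by eye. The screwdriver looked unmoved in the side view, and the canister and box were still standing beside the unit.
- **Time:** the clock read about 14 s of the 38 s allowed.

None of the checks failed or disagreed.

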